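# Roll the stop in to the gauge mark

### The job

On the bench's stop setter, roll the knurled wheel with a fingertip, top of the wheel towards the fence, until the gap has closed so far that the pointer of the sliding stop stands on the black gauge mark. Move the stop only by its wheel, never by touching the stop itself, and leave the roll holder, bit box, scraper and push block where they lie. Finish with the hand clear and the pointer still on the mark.

Things in the scene. Friction and masses are not known exactly. Their poses are not given: they have to be found in the camera images.
- setter: The fixed stop setter: plywood base plate 12 mm thick, x -55 to 85, y -120 to 130 mm. Origin on the bench under the stop's track, z up, y along the track: the fixed fence (80 mm wide, top 57 mm above the bench) has its face at y = -80 mm; the wheel's housing, 40 mm wide, is at the +y end, y 50 to 120 mm; the gauge rail runs along y at x = 59 mm.
- wheel_top (a point): Highest point of the wheel's rim, mid-width, 78 mm above the bench; fixed, axes as the setter's. The steel wheel stands on edge, 60 mm in diameter, 22 mm wide, axle along setter x, 30 mm below this point; 20 ridges 3.5 mm wide and 2 mm high across its rim. Two 7 mm cheeks beside it end 14 mm below this point, so only the upper rim is free.
- wheel (a joint): Turn of the wheel, rad. Grows as its top is rolled towards the fence (setter -y); the stop then moves 10 mm towards the fence per rad, and back when it is rolled back. Range -0.3 to 6, starts at 0 to 0.8. It stays where it is left and needs about 1.5 N along the rim to turn; pressing down with 5 to 20 N gives grip enough.
- stop: The sliding stop on the track between wheel and fence, an aluminium block with a maple face, 60 (setter x) x 30 (setter y) x 32 mm, its top 51 mm above the bench. Origin at the middle of its underside; axes as the setter's. Not to be touched.
- stop_pointer (a point): Tip of the stop's pointer, a dark steel bar 3 mm wide that sticks out 19 mm from the stop's +x side to the edge of the gauge block; the point lies mid-width at the bar's top, 35.5 mm above the bench. Axes as the setter's. It moves with the stop along setter y.
- gauge_mark (a point): Gauge mark: black line 5 mm wide across the top of the fixed aluminium gauge block (22 x 34 x 17.5 mm) on the gauge rail, elsewhere along setter y each time. Point: middle of the line at the edge next to the pointer, 35.5 mm above the bench; axes as the setter's. On the mark, both points agree along setter y; the stop starts 12 to 45 mm short, on the wheel's side.
- roll_holder: Bystander, loose: orange sandpaper roll holder standing on its twist cap, 62 mm in diameter, 102 mm tall. Origin at the middle of its underside.
- bit_box: Bystander, loose: blue plastic router bit box, 110 x 62 x 42 mm. Origin at the middle of its underside.
- scraper: Bystander, loose: steel hand scraper lying flat, 225 mm long along its x, up to 45 mm wide and 20 mm high, wooden handle to -x. Origin at the bench level under the handle's front part, 85 mm from the handle's end.
- push_block: Bystander, loose: maple push block, 150 x 70 x 62 mm with a raised grip along its x. Origin at the middle of its underside.

How it is judged:
By the outcome, as a careful person would: the job done as asked, in the order asked, and still so for the second after the job is handed in, with the robot touching nothing.
It also fails if it takes over 64 s, if anything falls off the work surface, if the arm or the gripper's body presses on something with over 40 N, if the wrist force passes 120 N, or if a joint passes its speed limit or range.

### The arm

A 6-joint arm with a two-finger parallel gripper is mounted at the origin on the work surface. World frame = base frame: x ahead of the robot, y to its left, z up, the work surface at z = 0. Lengths are in m, angles in rad, forces in N, time in s.
With the tool pointing down it reaches from about 0.375 to 0.9 m from the base axis. Payload 3.1 kg.
Tool frame: the origin (TCP) lies midway between the tips of the shut fingers; the grasp point (between the pads) lies pinch_z behind it (pinch_z is the distance from the TCP to the grasp point, in m); y points along the fingers, z is the direction in which the jaws open and shut, and the axes are right-handed (so a half turn about y gives the same grasp; the last joint's range is limited). The gripper opens to 87 mm and grips with 3 to 60 N. Pads are 19 mm wide; open, the fingers measure 117 mm over their backs; the gripper's body (75 mm by 190 mm) begins 51 mm behind the grasp point.
Start: joints at [1.115, 0.527, 1.433, -0, 1.181, -0.178], TCP at [0.171, 0.601, 0.223] pointing down, gripper open.
Joint ranges: [-3.08, 3.08], [-0.75, 2.2], [0.22, 2.44], [-1.43, 4.57], [0, 2.65], [-2.85, 2.85]. Speed limits (rad/s): [2.79, 2.79, 3.14, 3.14, 3.14, 3.14].

### API

Orientations are given as a unit quaternion [x, y, z, w].
In Python, from rig import get_obs, camera, hand_in, pinch_z gives the robot as it stands. The module is installed in compiled form; this text tells all that it offers.
- The arm moves only by the tool arm_command, never from a script. Its argument "plan" is a list of rows, each a list of 2 entries, a list of its own where there are three numbers: the shift along the world's x, y, z in units of 25 mm (1.0 is 25 mm), then the turn about the world's z in units of 5 degrees (1.0 is 5 degrees). A call has 1 to 5 rows; each row is the pose to reach, as a shift and turn from the pose commanded when the call began; what a row does not reach only later rows make up. A row lasts 1/10 s, in which the tool goes at most 50 mm and 8.59 degrees, less where a joint would pass 70% of its speed; a pose out of reach is approached as far as the arm can. A call with a gripper value outside its range is refused whole. "fingers" is the opening, from -1 (shut) to 1 (fully open), set as the call begins (left out, the last holds). The fingers move at their own pace and stop on an object; "force" is the grip in N (left out, the last holds). Time passes only in rows, so rows that repeat a pose let the fingers close. It gives the time, the measured TCP pose, the force and the opening at its end, in the units of the state.
- get_obs(): the state, without advancing time (a new reading comes with each control period).
- camera(name): name is "side" or "top"; returns a dict with "pixels" (480x640x3 uint8, red, green, blue), "camera_matrix" (3x3 intrinsics, pixels), "distortion" ([k1, k2, p1, p2, k3] as OpenCV has them; the pictures are not rectified), "R" (3x3) and "t" (3): a world point X has camera coordinates R X + t. Camera axes: x right, y down, z forward; pixel columns grow to the right and rows downward; lengths in m; the calibration is good to about 2 mm. A picture is of the moment at which its call begins. There is no depth.
- hand_in(): hands the job in, once; it reports no verdict.
The state is a dict: "time": time; "q": joint angles; "joint_velocities": joint speeds; "joint_torque": joint torques, N m; "position": TCP position; "tool_rot": TCP orientation; "ft_force": force on the tool from outside, world axes, zero at the start; "moment": the same for the moment, N m; "grip_width": finger opening in m.
Only numpy, scipy, OpenCV 4.12 (cv2) and the standard library are available. Lean on these libraries where they do the work, as an engineer would, in place of code of your own. Each camera call takes 0.05 s, during which the arm holds its last target.

## Working session

There is one attempt and no reset: what is moved stays moved. The work goes in short steps, Python scripts to look and compute and a tool call to move; the robot and the scene stay as the last step left them, time stands still between calls to the robot, and variables do not carry over. Pictures are saved under pics/ and viewed, and the job is handed in when it is done.

Besides the shell and the picture viewer there is one more tool, called after ">>>" by a JSON object that holds its "api" and its "payload", one argument or row to a line. arm_command: Moves the arm, as the interface text tells. Its arguments: {"type":"object","properties":{"plan":{"type":"array"},"fingers":{"type":"number"},"force":{"type":"number"}},"required":["plan"]}

```bash
mkdir -p pics
python3 - <<'E'
from rig import get_obs, camera, pinch_z
import cv2
print(get_obs(), pinch_z)
for n in ("side","top"):
    c=camera(n); cv2.imwrite(f"pics/{n}0.png",c["pixels"][:,:,::-1])
    print(n,c["camera_matrix"],c["distortion"],c["R"],c["t"])
E
```

```text
{'time': 0.0, 'q': array([ 1.11550279e+00,  5.28454757e-01,  1.43391602e+00, -3.13820349e-05,
        1.18141111e+00, -1.78454820e-01]), 'joint_velocities': array([-5.75741661e-05,  1.65044080e-03,  1.88803066e-04, -1.24177669e-03,
        1.00235940e-03, -9.72994679e-04]), 'joint_torque': array([-3.10148152e-04, -4.40039027e+01, -1.76599056e+01,  6.33459887e-02,
        5.81306848e-02, -1.66247028e-04]), 'position': array([0.17044202, 0.60053439, 0.2215743 ]), 'tool_rot': array([ 0.70108237, -0.0977922 ,  0.09732934, -0.69960503]), 'ft_force': array([ 0.27553523, -0.59775326, -0.10372453]), 'moment': array([ 0.00167907, -0.02545972,  0.00466576]), 'grip_width': 0.08713619102271082} 0.0187
side [[589.46191601   0.         330.55616951]
 [  0.         589.46191601 237.68278758]
 [  0.           0.           1.        ]] [0.04845397 0.         0.         0.         0.        ] [[ 0.82579242 -0.56358864 -0.02085016]
 [-0.40140121 -0.56137562 -0.72369502]
 [ 0.39616152  0.60599114 -0.6898049 ]] [-0.47302489  0.30125871  0.78237338]
top [[542.68521104   0.         310.89222321]
 [  0.         542.68521104 234.88706453]
 [  0.           0.           1.        ]] [-0.10689265  0.          0.          0.          0.        ] [[-0.00881318 -0.99993893 -0.00666838]
 [-0.99481033  0.00944357 -0.1013076 ]
 [ 0.10136438  0.00574093 -0.9948328 ]] [0.03871452 0.58703364 1.06738201]
```

View pics/side0.png

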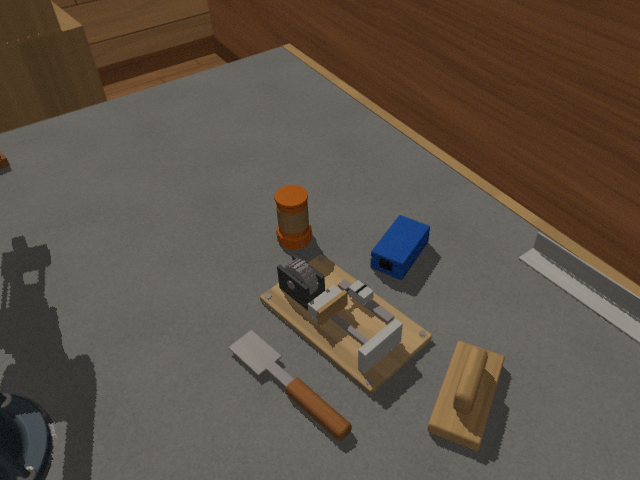

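View pics/top0.png

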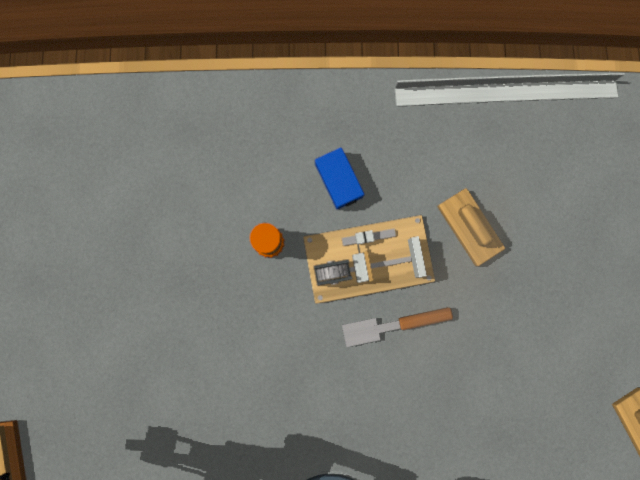

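The side view shows the setter around (345,320), with its wheel at (300,280) and fence at (380,345). In the top view the wheel is at (333,272), the stop at (362,268), the gauge block at (365,238) and the fence at (418,257). I'll zoom in on both.

```bash
cat > h.py <<'E'
import numpy as np, cv2
from rig import get_obs, camera
def ray(c,uv):
    p=cv2.undistortPoints(np.array([[uv]],float),c["camera_matrix"],c["distortion"])[0,0]
    R=np.array(c["R"]);t=np.array(c["t"])
    return -R.T@t, R.T@np.array([p[0],p[1],1])
def plane(c,uv,z):
    o,d=ray(c,uv); return o+d*(z-o[2])/d[2]
def tri(ca,a,cb,b):
    o1,d1=ray(ca,a);o2,d2=ray(cb,b)
    A=np.stack([d1,-d2],1);s=np.linalg.lstsq(A,o2-o1,rcond=None)[0]
    p,q=o1+d1*s[0],o2+d2*s[1]
    return (p+q)/2,np.linalg.norm(p-q)
def proj(c,X):
    r=cv2.Rodrigues(np.array(c["R"]))[0]
    return cv2.projectPoints(np.array(X,float).reshape(-1,1,3),r,np.array(c["t"],float),c["camera_matrix"],np.array(c["distortion"],float))[0][:,0]
def crop(c,x0,y0,w,h,k,fn):
    im=c["pixels"][y0:y0+h,x0:x0+w,::-1]
    cv2.imwrite(fn,cv2.resize(im,None,fx=k,fy=k,interpolation=cv2.INTER_CUBIC))
E
python3 - <<'E'
from h import *
t=camera("top");s=camera("side")
crop(t,295,205,150,105,5,"pics/t1.png")
crop(s,250,245,190,150,4,"pics/s1.png")
E
```

```text
(no output)
```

View pics/t1.png

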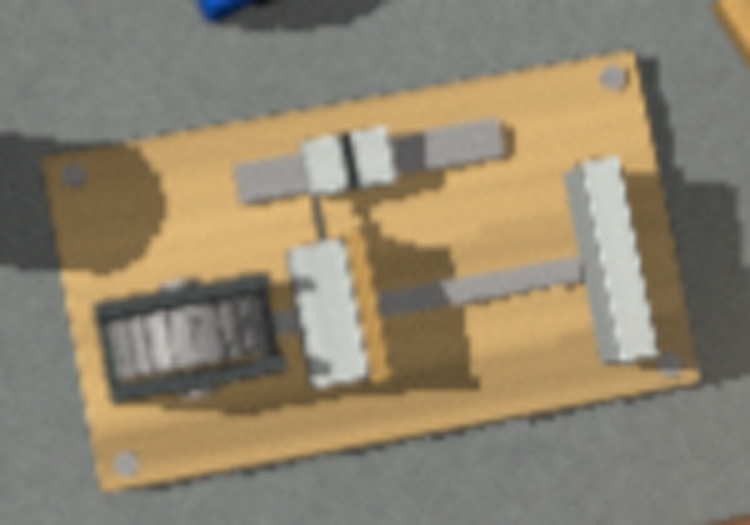

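View pics/s1.png

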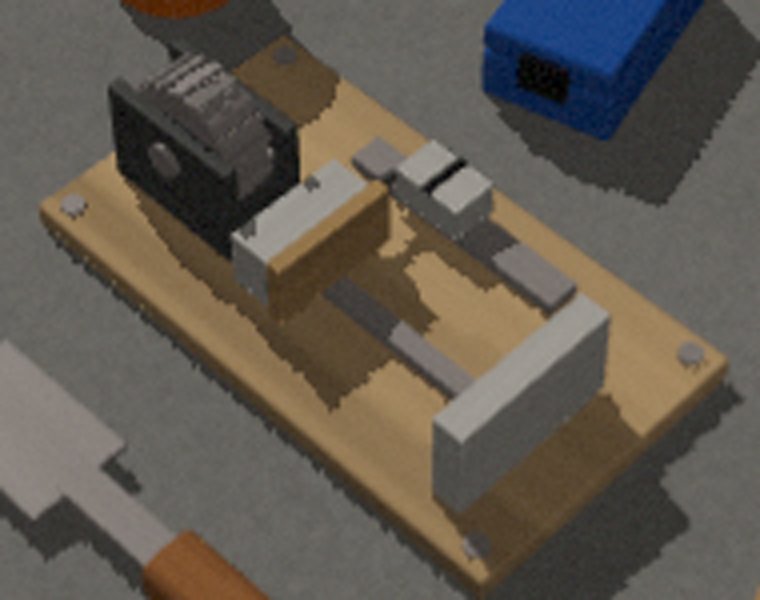

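The top crop shows the plate corners at (44,157), (632,53), (698,378) and (103,490). The pointer bar runs from about (325,240) to (316,197), and the black mark meets the near edge at about (352,187). The wheel spans roughly (110..275, 285..395). Now I'll turn these into positions.

```bash
cat >> h.py <<'E'
def fit(P,S):  # 2D rigid: world = R S + t
    P=np.array(P)[:,:2];S=np.array(S);pc,sc=P.mean(0),S.mean(0)
    H=(S-sc).T@(P-pc);th=np.arctan2(H[0,1]-H[1,0],H[0,0]+H[1,1])
    R=np.array([[np.cos(th),-np.sin(th)],[np.sin(th),np.cos(th)]])
    t=pc-R@sc
    return R,t,th,np.linalg.norm(S@R.T+t-P,axis=1)
E
python3 - <<'E'
from h import *
t=camera("top");s=camera("side")
T=lambda u,v:((u+.5)/5-.5+295,(v+.5)/5-.5+205)
Sd=lambda u,v:((u+.5)/4-.5+250,(v+.5)/4-.5+245)
S=np.array([[85,130],[85,-120],[-55,-120],[-55,130]])/1000
P=[plane(t,T(*p),.012) for p in [(44,157),(632,53),(698,378),(103,490)]]
R,tt,th,e=fit(P,S);print("top",tt,np.degrees(th),e)
P2=[plane(s,Sd(*p),.012) for p in [(281,36),(725,362),(485,583),(42,208)]]
R2,tt2,th2,e2=fit(P2,S);print("side",tt2,np.degrees(th2),e2)
loc=lambda X:R.T@(X[:2]-tt)
for n,p,z in [("ptr tip",(317,198),.0355),("ptr base",(323,238),.0355),("mark near",(352,187),.0355),("mark far",(344,134),.0355),("gaugeL",(309,192),.0355),("gaugeR",(394,184),.0355),("fence bl",(624,362),.057),("fence tl",(582,163),.057),("stop tl",(289,250),.051),("stop bl",(312,387),.051),("wheel c",(192,338),.075)]:
    print(n,loc(plane(t,T(*p),z))*1000)
loc2=lambda X:R2.T@(X[:2]-tt2)
for n,p,z in [("mark near",(431,187),.0355),("mark far",(463,161),.0355),("stop front-left",(274,270),.051),("fence",(435,415),.057)]:
    print("side",n,loc2(plane(s,Sd(*p),z))*1000)
for RR,q in((R,tt),(R2,tt2)): print("wheel_top",RR@[0,.085]+q, "gauge", RR@[.048,0]+q)
# roll holder
m=cv2.inRange(cv2.cvtColor(t["pixels"],cv2.COLOR_RGB2HSV),(5,200,120),(15,255,255))
n,l,st,ce=cv2.connectedComponentsWithStats(m)
for i in range(1,n):
    if st[i,4]>300: print("orange",ce[i],st[i],plane(t,ce[i],.102))
m=cv2.inRange(cv2.cvtColor(t["pixels"],cv2.COLOR_RGB2HSV),(105,150,60),(125,255,255))
n,l,st,ce=cv2.connectedComponentsWithStats(m)
for i in range(1,n):
    if st[i,4]>300: print("blue",ce[i],st[i],plane(t,ce[i],.042))
E
```

```text
top [ 0.52588891 -0.09202653] 9.734832914625144 [0.00173736 0.00227871 0.00207532 0.00138746]
side [ 0.52565838 -0.09055977] 9.953575492839938 [0.00094416 0.00291796 0.00192334 0.00264772]
ptr tip [45.834      23.46341413]
ptr base [29.58017497 24.08737926]
mark near [47.67710217  8.77835946]
mark far [69.30176607  7.93241325]
gaugeL [48.78592346 26.17922065]
gaugeR [45.84450612 -8.09359123]
fence bl [-40.76720735 -81.38679031]
fence tl [ 39.2280035  -80.33208903]
stop tl [26.48015632 39.65758538]
stop bl [-28.23208197  40.70594776]
wheel c [-1.46006314 84.63317248]
side mark near [52.08936829  8.36754483]
side mark far [71.15520128  8.80782072]
side stop front-left [-29.4660464   12.53566778]
side fence [-37.55028079 -79.32027475]
wheel_top [ 0.51151638 -0.00825046] gauge [ 0.57319776 -0.08391028]
wheel_top [ 0.51096611 -0.00683917] gauge [ 0.57293589 -0.08226296]
orange [264.87845304 238.64917127] [250 224  30  33 724] [0.57370077 0.11994054 0.102     ]
blue [338.83184789 177.71895425] [ 315  148   49   61 1683] [ 0.7018821  -0.02429386  0.042     ]
```

The two views agree to about 1.5 mm:
- The setter yaw is about 9.8°.
- The wheel top is at about (0.511, -0.0075, 0.078).
- The pointer's setter y is about 23.5–24 mm and the mark's is about 8.6 mm, so the stop must travel about 15 mm, or 1.5 rad.

The local fence, gauge and stop sizes match those given. Next I need the tool axes and the shifts to get there.

Run:
```python
from h import *
from scipy.spatial.transform import Rotation as Ro
o=get_obs();R=Ro.from_quat(o["tool_rot"]).as_matrix();print(R.round(3))
print("jaw yaw",np.degrees(np.arctan2(R[1,2],R[0,2])))
a=np.radians(9.8);y=np.array([-np.sin(a),np.cos(a)])
w=np.array([.511,-.0075])
for d in (.012,0,-.015): print(d,w+y*d,(np.r_[w+y*d,.12]-o["position"])/.025)
```

```text
[[ 0.962 -0.     0.273]
 [-0.273 -0.001  0.962]
 [-0.    -1.    -0.001]]
jaw yaw 74.13913275778347
0.012 [0.50895749 0.00432489] [ 13.5314005  -23.86650749  -4.08871512]
0 [ 0.511  -0.0075] [ 13.61310106 -24.33950329  -4.08871512]
-0.015 [ 0.51355314 -0.02228112] [ 13.71522676 -24.93074802  -4.08871512]
```

>>> {"api": "arm_command", "payload": {
  "plan": [
    [[1.1,-1.6,0],1],
    [[2.2,-3.2,0],2],
    [[3.3,-4.8,0],3],
    [[4.4,-6.4,0],4],
    [[5.5,-8,0],5.1]
  ],
  "fingers": -1,
  "force": 20
}}

```text
time: 0.8
position: [0.309, 0.3997, 0.2227]
tool_rot: [-0.704, -0.061, 0.061, 0.705]
ft_force: [1.0, -0.2, -0.0]
grip_width: 0.0547
```

>>> {"api": "arm_command", "payload": {
  "plan": [
    [[1.0,-1.7,0],0],
    [[2.0,-3.4,0],0],
    [[3.0,-5.1,0],0],
    [[4.0,-6.8,0],0],
    [[5,-8.5,0],0]
  ]
}}

```text
time: 1.3
position: [0.4341, 0.1869, 0.2228]
tool_rot: [-0.705, -0.06, 0.059, 0.705]
ft_force: [0.5, 0.3, -0.4]
grip_width: 0.0153
```

>>> {"api": "arm_command", "payload": {
  "plan": [
    [[1.0,-1.7,0],0],
    [[2.0,-3.4,0],0],
    [[2.5,-5.1,0],0],
    [[3,-7.3,-1],0],
    [[3,-7.3,-1],0]
  ]
}}

```text
time: 1.8
position: [0.5092, 0.002, 0.1964]
tool_rot: [0.705, 0.058, -0.058, -0.704]
ft_force: [-0.6, -0.7, -0.1]
grip_width: 0.0003
```

>>> {"api": "arm_command", "payload": {
  "plan": [
    [[0,0.1,-1.2],0],
    [[0,0.1,-2.4],0],
    [[0,0.1,-3.6],0],
    [[0,0.1,-4.1],0],
    [[0,0.1,-4.1],0]
  ]
}}

```text
time: 2.3
position: [0.5065, 0.0095, 0.0933]
tool_rot: [-0.704, -0.058, 0.061, 0.705]
ft_force: [0.2, 0.4, 0.2]
grip_width: 0.0006
```

Run:
```python
from h import *
o=get_obs();print(o["position"],o["ft_force"],o["grip_width"])
t=camera("top");s=camera("side")
crop(t,255,185,190,140,4,"pics/t2.png")
crop(s,210,165,230,190,3,"pics/s2.png")
```

```text
[0.50650779 0.00952643 0.09325338] [0.16748399 0.3844423  0.21228384] 0.0006158374891098366
```

View pics/t2.png

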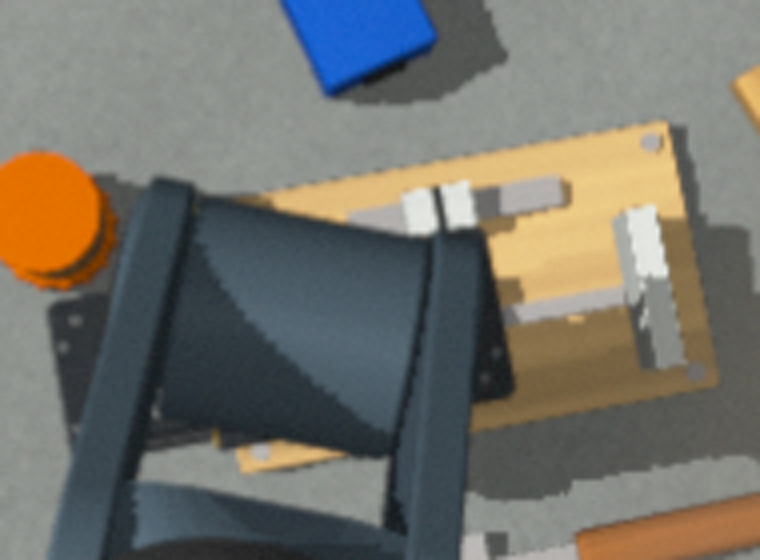

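View pics/s2.png

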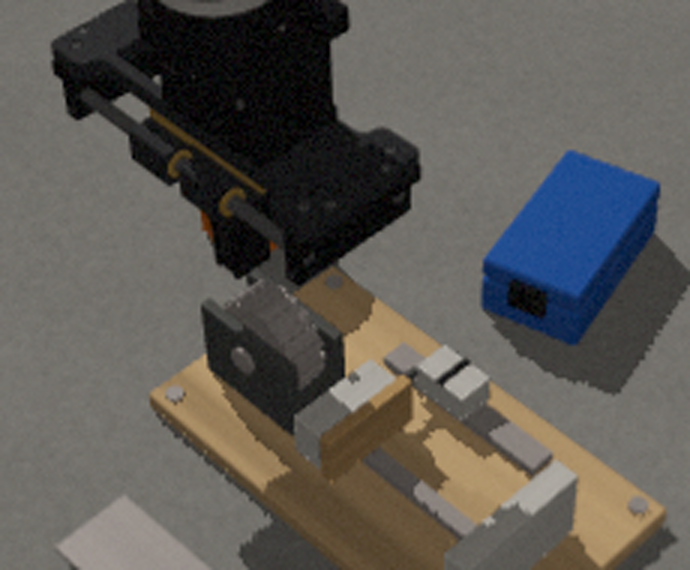

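The side view shows the gripper body above the wheel, with the fingertip near crop (265,280), just behind the wheel's top. The stop and bystanders are undisturbed. I'll check the TCP against its projection and the settled pose.

Run:
```python
from h import *
o=get_obs();print(o["time"],o["position"],o["ft_force"],o["joint_velocities"].round(3))
s=camera("side")
a=np.radians(9.8);R=np.array([[np.cos(a),-np.sin(a)],[np.sin(a),np.cos(a)]])
w=np.array([.511,-.0075]);print("setter offset from wheel top",R.T@(o["position"][:2]-w)*1000)
for X in (o["position"],np.r_[w,.078]):
    print(((proj(s,X)[0]-[210,165])+.5)*3)
```

```text
2.4 [0.50836417 0.00910838 0.09525623] [ 0.32089581 -0.34744283 -0.10410887] [-0.002 -0.022 -0.014  0.    -0.003 -0.002]
setter offset from wheel top [ 0.22953481 16.81467107]
[247.60540527 263.88639775]
[270.67796124 303.37192239]
```

>>> {"api": "arm_command", "payload": {
  "plan": [
    [[0.04,-0.24,-0.3],0],
    [[0.04,-0.24,-0.56],0],
    [[0.04,-0.24,-0.56],0]
  ]
}}

```text
time: 2.75
position: [0.5089, 0.0025, 0.0806]
tool_rot: [-0.705, -0.059, 0.06, 0.705]
ft_force: [0.3, -0.3, -0.6]
grip_width: 0.0002
```

>>> {"api": "arm_command", "payload": {
  "plan": [
    [[0,0,-0.04],0],
    [[0,0,-0.08],0],
    [[0,0,-0.08],0]
  ]
}}

```text
time: 3.05
position: [0.5092, 0.0027, 0.079]
tool_rot: [-0.705, -0.059, 0.059, 0.705]
ft_force: [0.3, -0.4, -0.2]
grip_width: 0.0005
```

>>> {"api": "arm_command", "payload": {
  "plan": [
    [[0,0,-0.04],0],
    [[0,0,-0.04],0]
  ]
}}

```text
time: 3.25
position: [0.5092, 0.0027, 0.078]
tool_rot: [-0.705, -0.059, 0.059, 0.705]
ft_force: [0.1, -0.2, -1.3]
grip_width: 0.0005
```

>>> {"api": "arm_command", "payload": {
  "plan": [
    [[0,0,-0.04],0],
    [[0,0,-0.04],0]
  ]
}}

```text
time: 3.45
position: [0.5093, 0.0029, 0.0771]
tool_rot: [-0.705, -0.059, 0.059, 0.705]
ft_force: [-1.1, 0.8, 0.3]
grip_width: 0.0005
```

>>> {"api": "arm_command", "payload": {
  "plan": [
    [[0,0,-0.03],0],
    [[0,0,-0.03],0]
  ]
}}

```text
time: 3.65
position: [0.5093, 0.0029, 0.0768]
tool_rot: [-0.705, -0.06, 0.059, 0.705]
ft_force: [-1.6, 0.8, 5.1]
grip_width: 0.0006
```

>>> {"api": "arm_command", "payload": {
  "plan": [
    [[0,0,-0.03],0],
    [[0.01,-0.08,-0.03],0],
    [[0.03,-0.16,-0.03],0],
    [[0.03,-0.16,-0.03],0]
  ]
}}

```text
time: 4.05
position: [0.51, -0.0006, 0.0773]
tool_rot: [-0.704, -0.059, 0.059, 0.705]
ft_force: [-3.1, 3.4, 16.7]
grip_width: 0.0008
```

Run:
```python
from h import *
o=get_obs();print(o["time"],o["position"],o["ft_force"])
t=camera("top");s=camera("side")
crop(t,295,205,150,105,5,"pics/t3.png")
crop(s,250,245,190,150,4,"pics/s3.png")
```

```text
4.05 [ 0.50998371 -0.00061168  0.07730121] [-3.08556708  3.41869496 16.71207942]
```

View pics/s3.png

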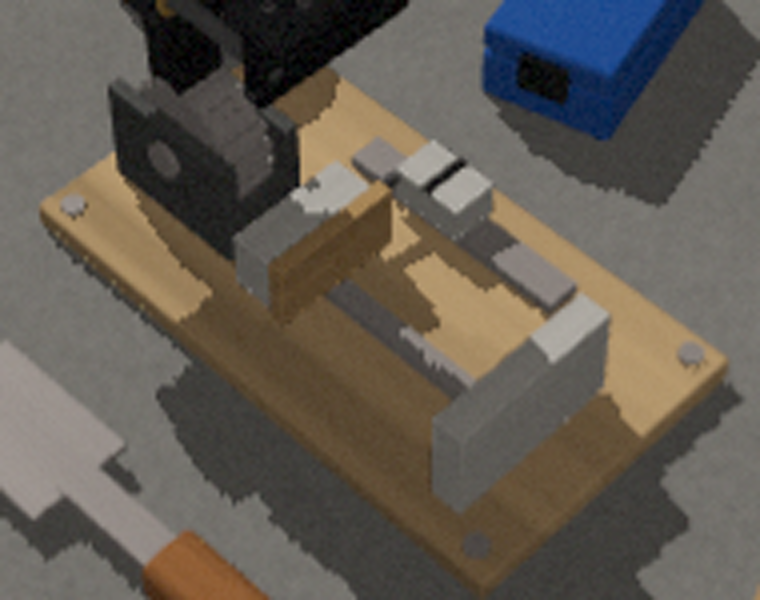

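View pics/t3.png

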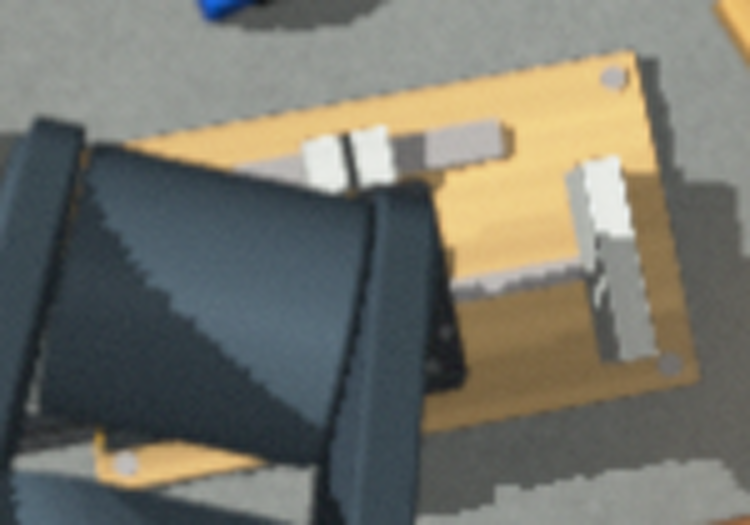

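The side view shows that the stop has barely moved so far. The press is 17 N and the rim drag about 3.4 N. I'll continue the stroke with slightly less press.

>>> {"api": "arm_command", "payload": {
  "plan": [
    [[0.03,-0.15,-0.01],0],
    [[0.05,-0.3,0.01],0],
    [[0.08,-0.45,0.01],0],
    [[0.11,-0.63,0.01],0],
    [[0.11,-0.63,0.01],0]
  ]
}}

```text
time: 4.65
position: [0.5131, -0.0179, 0.0777]
tool_rot: [0.705, 0.06, -0.059, -0.704]
ft_force: [-3.0, -1.2, 15.9]
grip_width: 0.0003
```

Run:
```python
from h import *
o=get_obs();print(o["time"],o["position"],o["ft_force"])
s=camera("side")
crop(s,250,245,190,150,4,"pics/s4.png")
```

```text
4.65 [ 0.51313733 -0.01792822  0.07772676] [-3.03098779 -1.17863975 15.87324548]
```

View pics/s4.png

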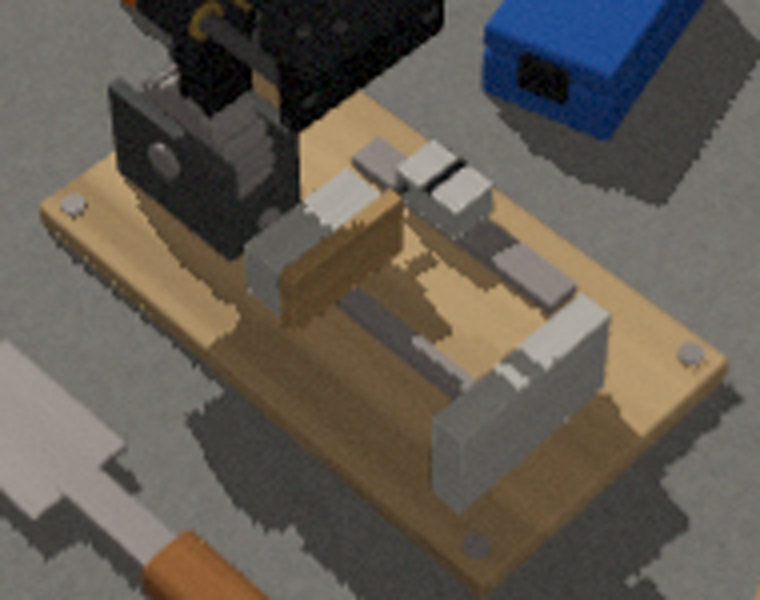

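The stop has moved: the corner of its maple face went from about (274,270) to (283,280). I'll lift, go back and do a second stroke.

>>> {"api": "arm_command", "payload": {
  "plan": [
    [[0,0,0.5],0],
    [[-0.08,0.45,0.5],0],
    [[-0.15,0.88,0.5],0],
    [[-0.15,0.88,0.15],0],
    [[-0.15,0.88,0.15],0]
  ]
}}

```text
time: 5.2
position: [0.5077, 0.0059, 0.0781]
tool_rot: [-0.704, -0.059, 0.061, 0.705]
ft_force: [-0.7, 0.3, 1.1]
grip_width: 0.0006
```

>>> {"api": "arm_command", "payload": {
  "plan": [
    [[0,0,-0.1],0],
    [[0,0,-0.15],0],
    [[0,0,-0.15],0]
  ]
}}

```text
time: 5.5
position: [0.5084, 0.0056, 0.0769]
tool_rot: [-0.704, -0.059, 0.06, 0.705]
ft_force: [-3.6, 3.2, 15.4]
grip_width: 0.0005
```

>>> {"api": "arm_command", "payload": {
  "plan": [
    [[0.03,-0.17,0],0],
    [[0.06,-0.34,0],0],
    [[0.09,-0.51,0],0],
    [[0.12,-0.68,0],0],
    [[0.15,-0.8,0],0]
  ]
}}

```text
time: 6.0
position: [0.5123, -0.0157, 0.0778]
tool_rot: [0.705, 0.059, -0.06, -0.704]
ft_force: [-4.3, -0.9, 17.1]
grip_width: 0.0005
```

Run:
```python
from h import *
o=get_obs();print(o["time"],o["position"],o["ft_force"])
s=camera("side")
crop(s,250,245,190,150,4,"pics/s5.png")
```

```text
6.0 [ 0.51232723 -0.0156817   0.0778337 ] [-4.34070851 -0.89268041 17.1025971 ]
```

View pics/s5.png

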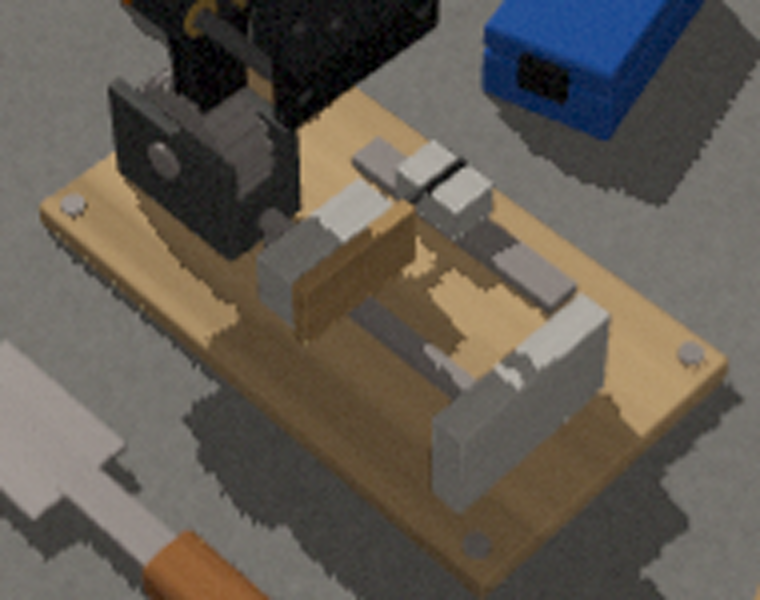

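The stop advanced again, with its corner now at about (296,292). I'll lift and swing clear to measure the pointer from above.

>>> {"api": "arm_command", "payload": {
  "plan": [
    [[0,0,1],0],
    [[0,0,2.5],0],
    [[-0.2,1.5,3.5],0],
    [[-0.5,3.3,3.5],0],
    [[-1,5,3.5],0]
  ]
}}

```text
time: 6.55
position: [0.4892, 0.1107, 0.1642]
tool_rot: [0.705, 0.06, -0.057, -0.705]
ft_force: [-0.4, 0.8, 0.0]
grip_width: 0.0005
```

Run:
```python
from h import *
o=get_obs();print(o["time"],o["position"],o["ft_force"])
s=camera("top")
crop(s,295,205,150,105,5,"pics/t6.png")
crop(s,345,220,50,40,16,"pics/t6b.png")
```

```text
6.55 [0.4891864  0.1106966  0.16416371] [-0.43894589  0.80233514  0.02883216]
```

View pics/t6.png

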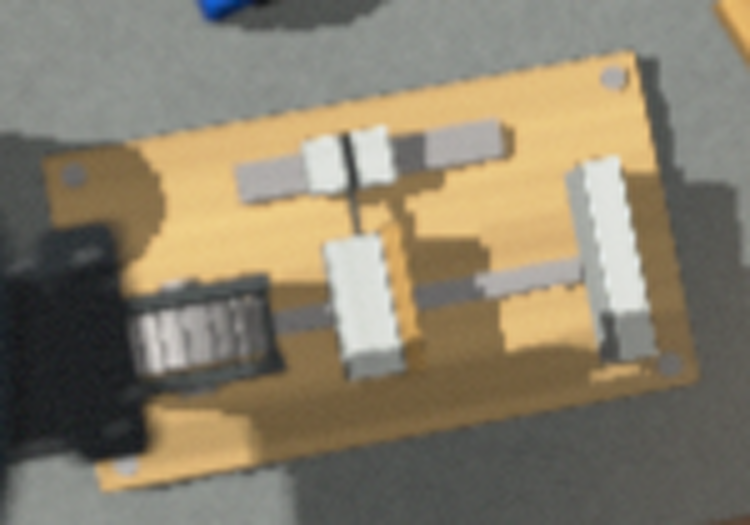

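View pics/t6b.png

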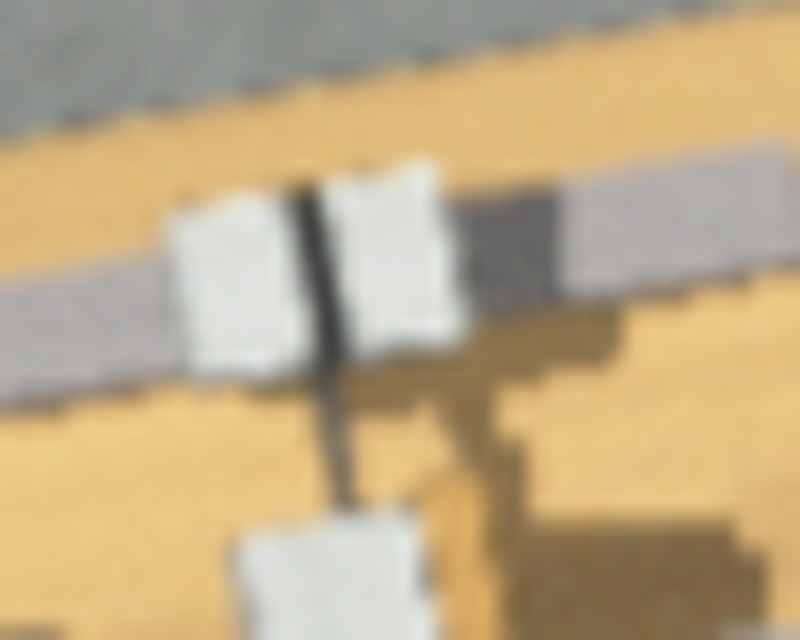

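The close-up shows the pointer bar nearly in line with the mark. The mark runs from (305,190) to (332,355) and the bar from (325,370) to (345,510), so the bar is still slightly on the wheel's side. I'll measure it to sub-pixel accuracy.

```bash
cat >> h.py <<'E'
def meas(n=4):
    a=np.radians(9.8);R=np.array([[np.cos(a),-np.sin(a)],[np.sin(a),np.cos(a)]]);tt=np.array([.5258,-.0915])
    cs=[camera("top") for _ in range(n)]
    g=np.mean([c["pixels"].astype(float).min(axis=2)*0+c["pixels"][:,:,0] for c in cs],axis=0) # red: wood & alu both bright
    c=cs[0]
    def line(x_lo,x_hi,yc,half):
        # sample along setter y at each setter x, z=35.5mm
        out=[]
        for x in np.arange(x_lo,x_hi,.002):
            ys=np.arange(yc-half,yc+half,.00025)
            W=np.array([np.r_[R@[x,y]+tt,.0355] for y in ys])
            uv=proj(c,W).astype(np.float32)
            v=cv2.remap(g.astype(np.float32),uv[:,0].reshape(1,-1),uv[:,1].reshape(1,-1),cv2.INTER_LINEAR)[0]
            d=np.clip(np.median(v)-v-15,0,None); 
            if d.sum()>0: out.append((x*1000,(d*ys).sum()/d.sum()*1000,d.max()))
        return np.array(out)
    return line
E
python3 - <<'E'
from h import *
l=meas()
m=l(.044,.074,.0086,.008);p=l(.028,.050,.0096,.007)
print(m.round(2));print(p.round(2)); print(get_obs()["time"])
E
```

```text
[[ 44.     8.96  26.28]
 [ 46.     8.62  35.67]
 [ 48.     7.71  70.42]
 [ 50.     7.25 101.98]
 [ 52.     7.08 118.04]
 [ 54.     7.05 117.35]
 [ 56.     7.26 110.93]
 [ 58.     7.27 102.21]
 [ 60.     7.19 103.01]
 [ 62.     7.16 114.73]
 [ 64.     7.13 120.99]
 [ 66.     7.33 109.22]
 [ 68.     7.38  91.08]
 [ 70.     7.37  33.4 ]]
[[28.    8.98 16.72]
 [30.    9.35 65.32]
 [32.    9.41 74.08]
 [34.    9.27 74.94]
 [36.    9.17 63.23]
 [38.    9.06 51.5 ]
 [40.    8.65 26.05]
 [42.    8.48 14.91]
 [44.    8.96 25.5 ]
 [46.    8.65 29.22]
 [48.    7.7  61.3 ]]
6.8
```

The mark is at setter y ≈ 7.1 mm and the pointer at ≈ 9.1 mm, so about 2 mm remains, or about 6 mm of rim. I'll do a short third stroke centred on the wheel top.

>>> {"api": "arm_command", "payload": {
  "plan": [
    [[0.5,-1.7,0],0],
    [[0.8,-3.4,-0.3],0],
    [[0.92,-4.55,-1.5],0],
    [[0.92,-4.55,-2.8],0],
    [[0.92,-4.55,-3.3],0]
  ]
}}

```text
time: 7.3
position: [0.5095, -0.0063, 0.0782]
tool_rot: [-0.704, -0.056, 0.059, 0.705]
ft_force: [-0.3, 0.1, 0.1]
grip_width: 0.0003
```

>>> {"api": "arm_command", "payload": {
  "plan": [
    [[0,0,-0.05],0],
    [[0,0,-0.05],0]
  ]
}}

```text
time: 7.5
position: [0.5108, -0.0044, 0.0793]
tool_rot: [-0.705, -0.059, 0.059, 0.705]
ft_force: [0.1, 0.2, 0.2]
grip_width: 0.0002
```

>>> {"api": "arm_command", "payload": {
  "plan": [
    [[0,0,-0.07],0],
    [[0,0,-0.13],0],
    [[0,0,-0.13],0]
  ]
}}

```text
time: 7.8
position: [0.5114, -0.004, 0.078]
tool_rot: [0.705, 0.06, -0.059, -0.704]
ft_force: [-2.0, -1.2, 9.4]
grip_width: 0.0006
```

>>> {"api": "arm_command", "payload": {
  "plan": [
    [[0.01,-0.07,0],0],
    [[0.02,-0.14,0],0],
    [[0.03,-0.2,0],0],
    [[0.03,-0.2,0],0]
  ]
}}

```text
time: 8.2
position: [0.5122, -0.0086, 0.0782]
tool_rot: [0.705, 0.06, -0.059, -0.704]
ft_force: [-1.5, 0.4, 11.2]
grip_width: 0.0007
```

>>> {"api": "arm_command", "payload": {
  "plan": [
    [[0,0,0.5],0],
    [[0,0,2.5],0],
    [[-0.2,1.5,3.5],0],
    [[-0.5,3.3,3.5],0],
    [[-1,5,3.5],0]
  ]
}}

```text
time: 8.7
position: [0.4881, 0.1175, 0.166]
tool_rot: [0.705, 0.061, -0.057, -0.705]
ft_force: [-0.1, -0.4, -0.4]
grip_width: 0.0005
```

Run:
```python
from h import *
o=get_obs();print(o["time"],o["position"],o["ft_force"])
l=meas()
m=l(.050,.068,.0073,.008);p=l(.028,.042,.0076,.007)
print(m.round(2));print(p.round(2)); print(get_obs()["time"])
crop(camera("top"),345,220,50,40,16,"pics/t7b.png")
```

```text
8.7 [0.48805945 0.11751599 0.16602447] [-0.0559716  -0.43060916 -0.40147475]
[[ 50.     7.27 100.6 ]
 [ 52.     7.1  118.58]
 [ 54.     7.07 122.63]
 [ 56.     7.25 109.56]
 [ 58.     7.27 101.8 ]
 [ 60.     7.19 100.62]
 [ 62.     7.16 113.97]
 [ 64.     7.13 116.94]
 [ 66.     7.34 110.83]]
[[28.    7.85 28.85]
 [30.    7.99 63.83]
 [32.    8.01 61.95]
 [34.    8.07 63.25]
 [36.    8.11 68.92]
 [38.    7.92 65.57]
 [40.    7.52 36.79]
 [42.    7.14 23.82]]
8.9
```

View pics/t7b.png

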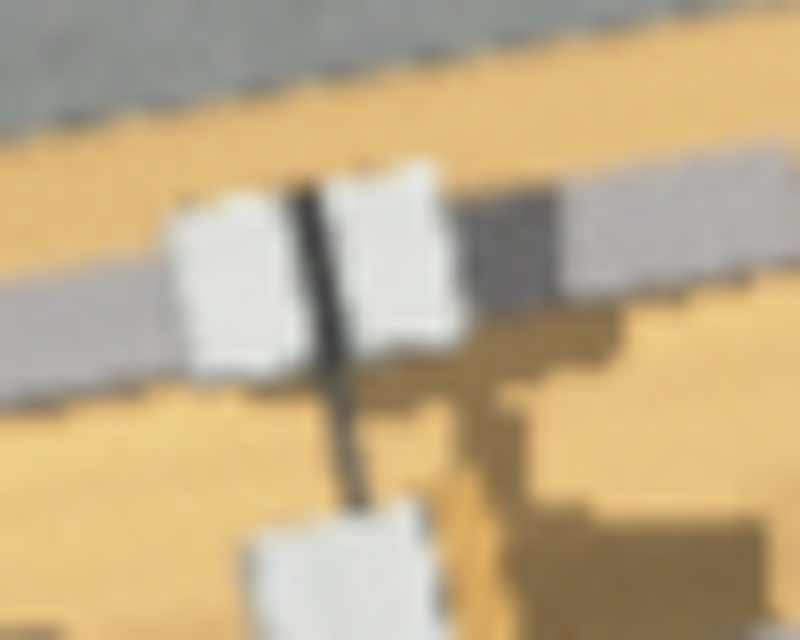

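The pointer is at about 8.0 mm against 7.15 mm for the mark, so 0.8 mm remains. The last stroke lost about 1.2 mm to compliance, so I'll command about 3.6 mm.

>>> {"api": "arm_command", "payload": {
  "plan": [
    [[0.5,-1.7,0],0],
    [[0.8,-3.4,-0.3],0],
    [[0.97,-4.85,-1.5],0],
    [[0.97,-4.85,-2.8],0],
    [[0.97,-4.85,-3.3],0]
  ]
}}

```text
time: 9.45
position: [0.5097, -0.0076, 0.079]
tool_rot: [-0.704, -0.056, 0.059, 0.705]
ft_force: [-0.4, 0.1, 0.3]
grip_width: 0.0007
```

>>> {"api": "arm_command", "payload": {
  "plan": [
    [[0,0,-0.05],0],
    [[0,0,-0.05],0],
    [[0,0,-0.12],0],
    [[0,0,-0.2],0],
    [[0,0,-0.2],0]
  ]
}}

```text
time: 9.95
position: [0.5115, -0.0048, 0.0782]
tool_rot: [0.705, 0.061, -0.059, -0.704]
ft_force: [-2.3, 0.8, 9.8]
grip_width: 0.0005
```

>>> {"api": "arm_command", "payload": {
  "plan": [
    [[0.01,-0.07,0],0],
    [[0.025,-0.145,0],0],
    [[0.025,-0.145,0],0]
  ]
}}

```text
time: 10.25
position: [0.5121, -0.0085, 0.0782]
tool_rot: [0.705, 0.061, -0.059, -0.704]
ft_force: [-1.7, 0.1, 8.7]
grip_width: 0.0
```

>>> {"api": "arm_command", "payload": {
  "plan": [
    [[0,0,0.5],0],
    [[0,0,2.5],0],
    [[-0.2,1.5,3.5],0],
    [[-0.5,3.3,3.5],0],
    [[-1,5,3.5],0]
  ]
}}

```text
time: 10.75
position: [0.4879, 0.1178, 0.1662]
tool_rot: [0.705, 0.061, -0.057, -0.705]
ft_force: [0.1, 0.2, -0.3]
grip_width: 0.0002
```

Run:
```python
from h import *
o=get_obs();print(o["time"],o["position"],o["ft_force"])
l=meas()
m=l(.050,.068,.0073,.008);p=l(.028,.042,.0074,.007)
print(m[:,1].round(2).mean());print(p.round(2)); print(get_obs()["time"])
crop(camera("top"),345,220,50,40,16,"pics/t8b.png")
```

```text
10.75 [0.48789154 0.11778417 0.16621818] [ 0.11593327  0.20724727 -0.25224701]
7.194444444444445
[[28.    7.03 30.1 ]
 [30.    7.02 63.04]
 [32.    6.91 69.74]
 [34.    6.93 73.6 ]
 [36.    6.87 71.05]
 [38.    6.63 51.09]
 [40.    6.29 15.85]
 [42.    6.31 17.36]]
10.95
```

View pics/t8b.png

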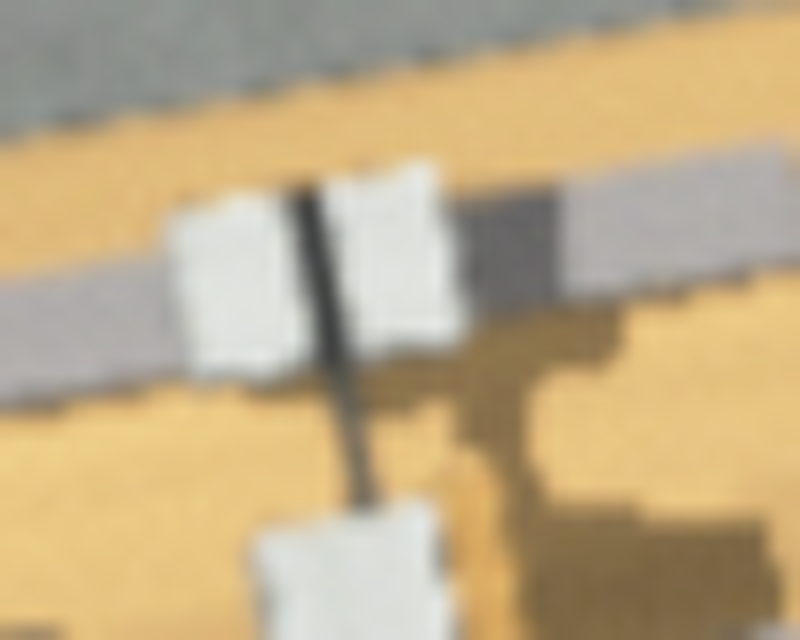

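The pointer is now at ≈ 6.95 mm against ≈ 7.15 mm for the mark. They agree to about 0.2 mm, and in the picture the bar runs straight into the black line. Next is a final look at the whole scene, then I hand in.

Run:
```python
from h import *
s=camera("side");cv2.imwrite("pics/s9.png",s["pixels"][:,:,::-1])
a=cv2.imread("pics/side0.png").astype(int);b=s["pixels"][:,:,::-1].astype(int)
d=np.abs(a-b).max(2)
for n,(x0,y0,x1,y1) in dict(box=(370,215,432,278),scraper=(228,330,352,440),push=(428,340,505,450)).items(): print(n,(d[y0:y1,x0:x1]>40).sum())
```

```text
box 0
scraper 3014
push 0
```

View pics/s9.png

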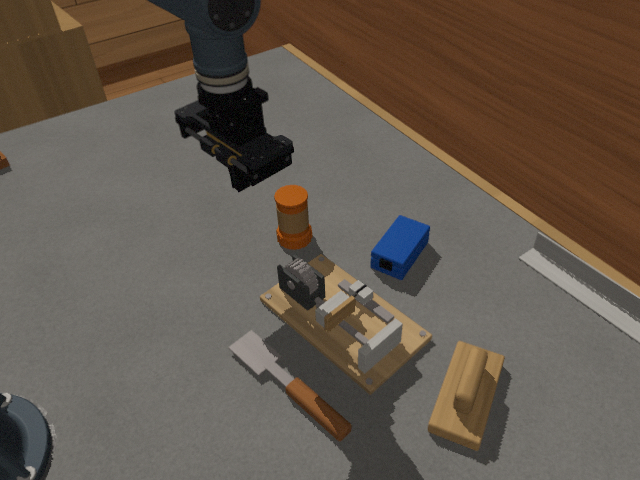

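The side view shows the roll holder (293,217), bit box (400,247), scraper and push block (467,393) where they started. The difference flagged around the scraper is the arm's shadow, since its outline still runs from (232,348) to (348,430). The hand is clear in the air.

```bash
python3 -c "
from rig import hand_in,get_obs
o=get_obs();print(o['time'],o['ft_force']);print(hand_in())"
```

```text
11.05 [-0.70479515 -0.3001835  -0.28344842]
the job is handed in; nothing more can be done
None
```

The pointer of the sliding stop now stands on the black gauge mark, and I handed the job in at about 11 s. I rolled the knurled wheel towards the fence with the shut fingertips, in two long strokes and two short trims. The stop moved about 17 mm, and I moved it only by its wheel. The press readings stayed at or below about 17 N.

- **Pointer:** in the last top view it was at setter y ≈ 6.95 mm and the mark at ≈ 7.2 mm. They agree to about 0.25 mm, which is roughly as fine as the picture resolves.
- **Hand:** it was clear of everything, and the force reading was close to zero.
- **Bystanders:** a picture comparison showed no change at the bit box and push block. The roll holder looked unmoved by eye.
- **One check disagreed:** the comparison flagged changes around the scraper. Its outline lies where it was at the start, so I put this down to the arm's shadow falling there.

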